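# Close and pin the bedside medicine tub

## Robot

A 6-joint arm with a two-finger parallel gripper is mounted at the origin on the work surface. World frame = base frame: x ahead of the robot, y to its left, z up, the work surface at z = 0. Lengths are in m, angles in rad, forces in N, time in s.
With the tool pointing down it reaches from about 0.35 to 0.95 m from the base axis. Payload 17.4 kg.
Tool frame: the origin (TCP) lies midway between the tips of the shut fingers; the grasp point (between the pads) lies 19 mm behind it (robot.hold_point_z is the distance from the TCP to the grasp point, in m); z points along the fingers, y is the line along which they close (so a half turn about z gives the same grasp; the last joint's range is limited). The gripper opens to 93 mm and grips with 3 to 60 N. Pads are 15 mm wide; open, the fingers measure 128 mm over their backs; the gripper's body (75 mm by 188 mm) begins 65 mm behind the grasp point.
Start: joints at [1.139, 0.116, 1.442, -0, 1.584, -0.038], TCP at [0.259, 0.623, 0.219] pointing down, gripper open.
Joint ranges: [-2.83, 2.83], [-0.83, 2.19], [0.07, 2.5], [-1.14, 4.28], [0.01, 3], [-2.97, 2.97]. Speed limits (rad/s): [1.89, 1.89, 2.22, 3.14, 3.14, 3.14].

## Interface

Orientations are given as [roll, pitch, yaw] about the fixed x, y, z axes, in that order (R = Rz(yaw) Ry(pitch) Rx(roll)).
In Python, from workcell import readout, viewer, robot gives the robot as it stands. The module is installed in compiled form; this text tells all that it offers.
- The arm moves only by the shell command python3 -m inch 'ROWS' [OPENING] [FORCE]. ROWS is JSON, a list that holds one entry, the list of rows, each a list of 6 numbers: the shift along the tool's x, y, z normalised to -1 to 1, where 1 is 0.02 m, then the turn, a rotation vector about the tool's x, y, z normalised to -1 to 1, where 1 is 6 degrees. In form: [[[tx, ty, tz, ax, ay, az], ...]]. A call has 1 to 20 rows; each row shifts and turns the commanded pose from where the row before left it, along the tool's axes as they then stand; what a row does not reach is not made up. A row lasts 1/12 s, in which the tool goes at most 41.7 mm and 7.16 degrees, less where a joint would pass 70% of its speed; a pose out of reach is approached as far as the arm can. A call with a number of a shift or a turn outside -1 to 1 is refused whole. A call with a gripper value outside its range is refused whole. OPENING is the opening, from -1 (shut) to 1 (fully open), set as the call begins (- or left out, the last holds). The fingers move at their own pace and stop on an object; FORCE is the grip in N (left out, the last holds). Time passes only in rows, so rows that do not move let the fingers close. It gives the time, the measured TCP pose, the force, the opening and the grip force at its end, in the units of the state.
- readout.read_state(): the state, without advancing time (a new reading comes with each control period).
- viewer.grab_frame(name): name is "scene" or "top" or "wrist"; returns a dict with "frame" (480x640x3 uint8, blue, green, red), "K" (3x3 intrinsics, pixels), "rvec" (rotation vector, rad) and "tvec" (3), from world to camera coordinates, as OpenCV has them; the wrist camera has in their place "mount" (4x4, takes a point from camera to tool coordinates, whose origin is the TCP and whose axes are the flange's). Camera axes: x right, y down, z forward; pixel columns grow to the right and rows downward; lengths in m; the calibration is good to about 2 mm. A picture is of the moment at which its call begins: read the wrist's pose just before it. There is no depth.
- robot.job_done(): hands the job in; it is judged then, once.
The state is a dict: "time": time; "joint_positions": joint angles; "joint_vel": joint speeds; "effort": joint torques, N m; "eef_pos": TCP position; "tool_rot": TCP orientation; "ft_force": force on the tool from outside, world axes, zero at the start; "torque": the same for the moment, N m; "finger_gap": finger opening in m; "gripper_force": force on a finger pad.
Only numpy, scipy, OpenCV 4.12 (cv2) and the standard library are available. Lean on these libraries where they do the work, as an engineer would, in place of code of your own. Each camera call takes 0.05 s, during which the arm holds its last target. There are 200 camera calls.

## Task

Close the white medicine tub on the dresser: put its loose lid on the right way round, with the lid's lug between the two ears of the tub's fork, and press it down until it is fully home and level all round. Then slide the bent metal pin through the ears and the lug, either way, until its straight end stands well out of the far ear and the pin stays there by itself. Leave the other things on the dresser where they are.

Things in the scene. Friction and masses are not known exactly. Their poses are not given: they have to be found in the camera images.
- tub: Open white plastic tub, fixed to the dresser top. Outer 110 (its x) x 140 (its y) mm, rim 80 mm high, walls 5 mm. Origin: centre of its underside, z up. A fork of two upright ears stands out from its +x wall.
- tub_rim (a point): Centre of the tub's mouth, at rim height (80 mm). In the mouth's four inner corners black rubber seal blocks stand 10 mm above the rim; each gives way only under about 3.5 N (14 N for all four, pressed evenly), slides straight down until level with the rim and stays where it was pushed.
- fork (a point): Middle of the gap between the fork's ears, on the line through their windows: 100 mm along tub x, 0 along y, 79 mm up. Axes as the tub's; the pin goes in along y, from either side. Ears: 8 mm thick, inner faces 12 mm, outer faces 20 mm from here in y, tops 97 mm above the dresser; each has a window 22 (along x) x 20 (high) mm.
- lid: Loose white plastic lid, right way up, about 140 to 240 g. Origin: centre of its skirt's lower edge, z up. Outer 124 (its x) x 154 (its y) mm; skirt 18 mm deep, 4 thick, 3 clear of the tub all round; panel underside 18 mm, top 24 mm up. A lug sticks out at +x. Laid on unpressed, its origin is 72 mm above the tub's; fully home (panel on the rim) 62 mm, all axes agreeing.
- lid_eye (a point): Centre of the window in the lid's lug: 100 mm along lid x, 17 mm above the lid's origin; meets point fork when the lid is home. The lug is an upright plate 10 mm thick in y, reaching to lid x = 117 mm, 0 to 34 mm above the origin; its window is 22 (x) x 20 (high) mm.
- lid_handle (a point): Centre of the top of the bar handle on the lid's middle, 51 mm above the lid's origin. The bar is 16 (lid x) x 80 (lid y) mm and 27 mm high.
- pin: Loose L-shaped pin of round aluminium bar 14 mm thick, round ends, about 50 to 100 g, lying flat. Origin: on the shaft's axis at mid length. The shaft runs along its x, 140 mm long; at its rear (x = -63 mm) the bar bends 90 degrees into a handle ending 52 mm from the shaft's axis towards +y. Let go in the fork, it may turn about its shaft.
- pin_tip (a point): Straight end of the pin's shaft, 70 mm from the pin's origin along +x.
- pin_bend (a point): Corner of the pin where the shaft's and the handle's axes meet, 63 mm from the origin along -x.
- clock: Bystander, loose: black alarm clock on two feet, 130 wide x 50 x 92 tall mm. Origin: centre of its underside.
- mug: Bystander, loose: white mug, 80 across, 90 tall mm. Origin: centre of its underside.
- glasses_case: Bystander, loose: grey spectacle case, 55 x 150 x 36 mm. Origin: centre of its underside.
- lotion: Bystander, loose: grey lotion bottle, 60 across, 140 tall mm. Origin: centre of its underside.
- cream_jar: Bystander, loose: squat white cream jar, 68 across, 50 tall mm. Origin: centre of its underside.
- book: Bystander, loose: closed book lying flat, 130 x 200 x 24 mm. Origin: centre of its underside.
- vanity_mirror: Bystander, loose: round hand mirror lying flat, 210 long, disc 100 across, 14 thick mm. Origin: centre of the underside of its disc.
Things that resemble listed ones, but are neither listed nor needed, are in the scene too. Of the things that look like the pin, take the one that is farthest from the robot's base at the start.

How it is judged:
By the outcome, as a careful person would: the job done as asked, in the order asked, and still so for the second after the job is handed in, with the robot touching nothing.
It also fails if it takes over 69 s, if anything falls off the work surface, if the arm or the gripper's body presses on something with over 40 N, if the wrist force passes 120 N, or if a joint passes its speed limit or range.

## Working session

There is one attempt and no reset: what is moved stays moved. The work goes in short steps, Python scripts to look and compute and a shell command to move; the robot and the scene stay as the last step left them, time stands still between calls to the robot, and variables do not carry over. Pictures are saved under pics/ and viewed, at most 11 in all, crops included, and the job is handed in when it is done.

```bash
mkdir -p pics; cat > h.py <<'E'
import numpy as np, cv2, pickle, sys
from workcell import readout, viewer, robot
def grab(name, fn):
    s=readout.read_state(); f=viewer.grab_frame(name); cv2.imwrite('pics/'+fn+'.png',f['frame'])
    pickle.dump((s,f),open('pics/'+fn+'.pkl','wb')); return s,f
def cam(fn):
    s,f=pickle.load(open('pics/'+fn+'.pkl','rb'))
    if 'mount' in f:
        from scipy.spatial.transform import Rotation as R
        T=np.eye(4);T[:3,:3]=R.from_euler('xyz',s['tool_rot']).as_matrix();T[:3,3]=s['eef_pos']
        M=T@np.array(f['mount']); Rw=M[:3,:3];c=M[:3,3]
    else:
        Rc=cv2.Rodrigues(np.array(f['rvec'],float))[0]; Rw=Rc.T; c=-Rc.T@np.array(f['tvec'],float).ravel()
    return np.array(f['K']),Rw,c
def px2w(fn,u,v,z):
    K,Rw,c=cam(fn); d=Rw@np.linalg.inv(K)@np.array([u,v,1.]); return c+d*(z-c[2])/d[2]
def w2px(fn,p):
    K,Rw,c=cam(fn); q=K@(Rw.T@(np.array(p)-c)); return q[:2]/q[2]
E
python3 - <<'E'
from h import *
s,f=grab('top','top1'); grab('scene','sc1')
print(s); print(f['K']); print(cam('top1')[2],cam('sc1')[2])
E
```

```text
{'time': 0.0, 'joint_positions': array([ 1.13919636e+00,  1.16479010e-01,  1.44222628e+00, -1.05752271e-05,
        1.58401047e+00, -3.77774609e-02]), 'joint_vel': array([ 6.98866595e-04,  2.02622500e-03, -6.52977447e-05,  7.57309288e-04,
        2.14487031e-03, -1.06675617e-03]), 'effort': array([-1.20008313e-03, -7.21272469e+01, -6.22587848e+01,  7.78476102e-02,
        2.39538902e-02, -1.01479002e-04]), 'eef_pos': array([0.25892749, 0.62315252, 0.2179341 ]), 'tool_rot': array([-3.14046995e+00, -3.18509034e-05,  2.74776999e+00]), 'ft_force': array([0.23507083, 0.78715759, 0.30649827]), 'torque': array([-0.02360603, -0.00619352,  0.02172641]), 'gripper_force': 0.0, 'finger_gap': 0.09290288849061282}
[[567.85782849   0.         320.54081763]
 [  0.         567.85782849 242.41927304]
 [  0.           0.           1.        ]]
[ 0.27910723 -0.0107033   1.49572264] [0.91030466 0.60963001 1.23274984]
```

View pics/top1.png

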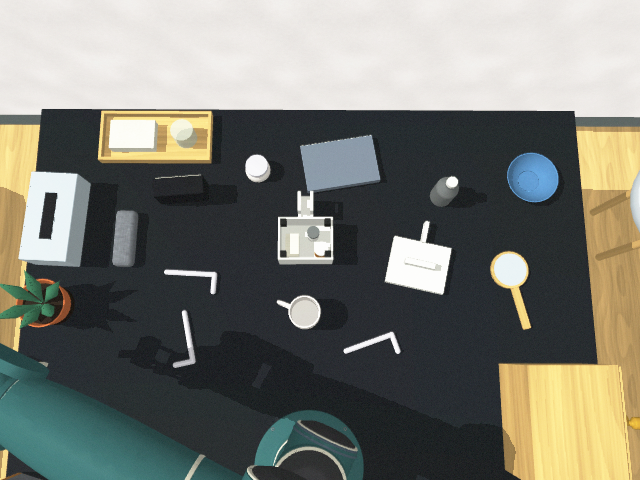

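View pics/sc1.png

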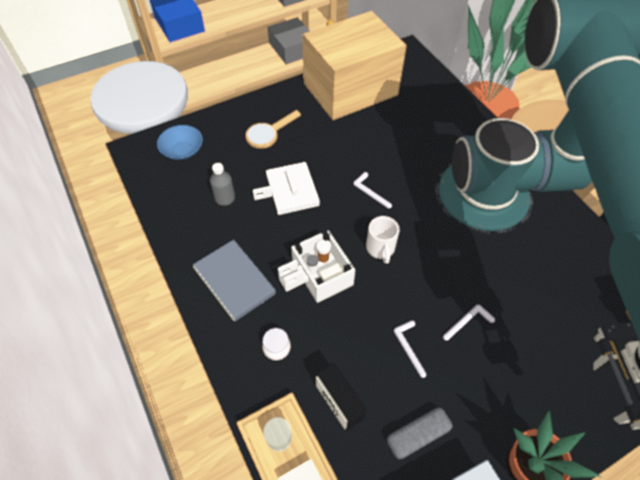

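The top view shows the tub at (305,240) with its fork at (305,203), the lid at (418,265) with its lug at (427,230), and the mug at (304,312). There are three pin-like things: A (166,272)-(214,274), B (185,312)-(192,362) and C (346,351)-(391,335). I'll work out their distances from the base and confirm in an enlarged crop.

```bash
python3 - <<'E'
from h import *
for n,a,b,c in [('A',(166,272),(214,274),(213,291)),('B',(185,312),(192,362),(175,365)),('C',(346,351),(391,335),(398,352))]:
    P=[px2w('top1',*q,.007)[:2] for q in(a,b,c)]; print(n,np.round(P,3).tolist(),'mid dist',np.linalg.norm((P[0]+P[1])/2),'len',np.linalg.norm(P[0]-P[1]),np.linalg.norm(P[2]-P[1]))
f=cv2.imread('pics/top1.png')
a=cv2.resize(f[185:305,265:465],None,fx=4,fy=4,interpolation=cv2.INTER_CUBIC)
cv2.imwrite('pics/cr1.png',a)
b=cv2.resize(f[255:375,155:235],None,fx=5,fy=5,interpolation=cv2.INTER_CUBIC)
cv2.imwrite('pics/cr2.png',b)
E
```

```text
A [[0.486, 0.377], [0.481, 0.25], [0.436, 0.251]] mid dist 0.5763622317341587 len 0.1264306919545714 0.04489746579631731
B [[0.381, 0.322], [0.254, 0.299], [0.247, 0.342]] mid dist 0.44432089608276054 len 0.12942506204081422 0.043643936630964705
C [[0.281, -0.096], [0.322, -0.213], [0.278, -0.23]] mid dist 0.3385281334392842 len 0.12399088986320096 0.04652347320452131
```

View pics/cr1.png

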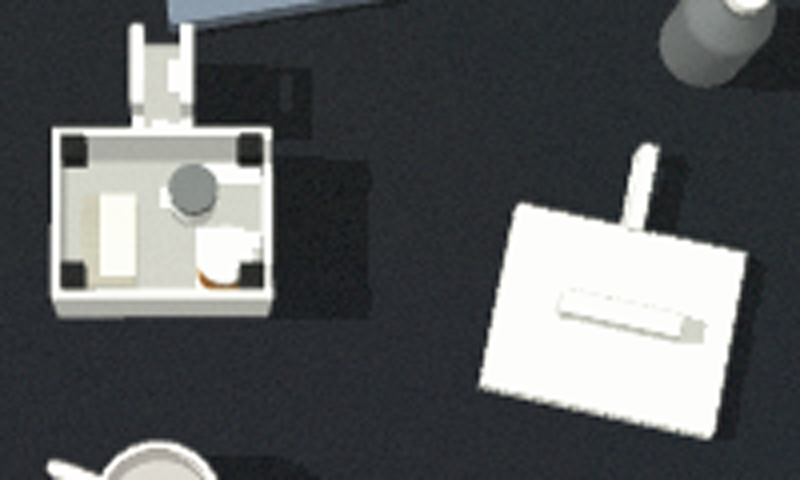

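View pics/cr2.png

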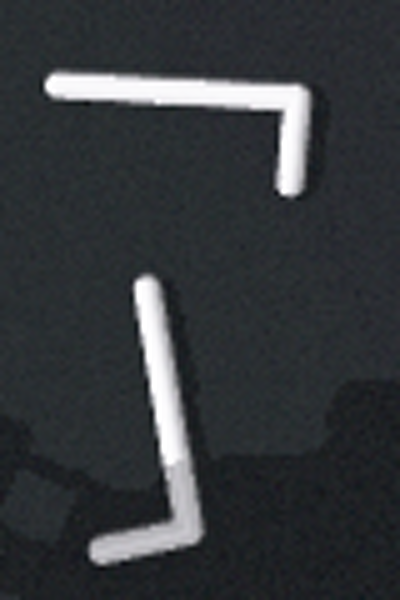

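Crop check: A and B are both L pins of about the right size. A is the farthest from the base at 0.576 m, against 0.444 m for B and 0.339 m for C, so A is the pin to take. Its tip is at (164,272), its bend at (214,274), and its handle points toward the robot. Next I'll fit the tub, lid and pin poses.

```bash
cat >> h.py <<'E'
from scipy.optimize import least_squares
def fit(fn,pts,p0):  # pts: list of (local xyz, pixel); pose x,y,yaw with base height included in local z
    def r(p):
        c,s=np.cos(p[2]),np.sin(p[2])
        return np.concatenate([w2px(fn,[p[0]+c*l[0]-s*l[1],p[1]+s*l[0]+c*l[1],l[2]])-np.array(q) for l,q in pts])
    o=least_squares(r,p0); return o.x,np.round(o.fun,1)
def go(x,y,z,yaw):
    "print shift (units, in tool axes as they stand now) and turn units about tool z, rotation about TCP"
    from scipy.spatial.transform import Rotation as R
    s=readout.read_state(); r=R.from_euler('xyz',s['tool_rot']); p=s['eef_pos']
    best=None
    for yy in (yaw,yaw+np.pi):
        rel=(r.inv()*R.from_euler('xyz',[np.pi,0,yy])).as_rotvec()/np.deg2rad(6); print('turn',np.round(rel,2),'yaw',round(yy,3))
    d=np.array([x,y,z])-p
    print('shift now-axes',np.round(r.inv().apply(d)/.02,2)); 
    for yy in (yaw,yaw+np.pi): print('shift after turn',np.round(R.from_euler('xyz',[np.pi,0,yy]).inv().apply(d)/.02,2))
    print('t',s['time'],'pos',np.round(p,4),'rot',np.round(s['tool_rot'],4),'q',np.round(s['joint_positions'],2),'gap',s['finger_gap'])
E
python3 - <<'E'
from h import *
c=lambda u,v,s=4,o=(265,185):(o[0]+u/s,o[1]+v/s)
lid=[((.062,.077,.024),c(515,203)),((.062,-.077,.024),c(747,253)),((-.062,-.077,.024),c(712,438)),((-.062,.077,.024),c(480,388))]
print('lid',fit('top1',lid,[.5,-.25,-.2]))
tub=[((.055,.07,.08),c(50,127)),((.055,-.07,.08),c(273,127)),((-.055,-.07,.08),c(270,297)),((-.055,.07,.08),c(53,297))]
print('tub',fit('top1',tub,[.55,.0,0]))
d=lambda u,v:c(u,v,5,(155,255))
pin=[((.07,0,.007),d(45,83)),((-.063,0,.007),d(298,96)),((-.063,.052,.007),d(290,197))]
print('pin',fit('top1',pin,[.48,.3,1.57]))
E
```

```text
lid (array([ 0.50263712, -0.2870871 , -0.2165438 ]), array([ 0.3,  0.4, -0.5,  0.2,  0.1, -0.2,  0.1, -0.4]))
tub (array([0.56368137, 0.00891177, 0.00185388]), array([ 0.6,  0. , -0.5,  0. ,  0.6, -0.1, -0.6,  0. ]))
pin (array([0.4832897 , 0.31168595, 1.51628336]), array([ 0.2,  0.1, -0. ,  0.2, -0.2, -0.3]))
```

```bash
python3 - <<'E'
from h import *
go(.50,.0,.33,1.571)
f=viewer.grab_frame('wrist'); print(np.round(f['mount'],3))
E
```

```text
turn [-1.000e-02  1.000e-02  1.124e+01] yaw 1.571
turn [-1.000e-02 -1.000e-02 -1.876e+01] yaw 4.713
shift now-axes [-23.09 -24.15  -5.58]
shift after turn [-31.16  12.05  -5.6 ]
shift after turn [ 31.16 -12.05  -5.6 ]
t 0.1 pos [0.2589 0.6232 0.218 ] rot [-3.1405  0.      2.7478] q [ 1.14  0.12  1.44 -0.    1.58 -0.04] gap 0.09289922366900051
[[ 0.001 -0.967 -0.253  0.07 ]
 [ 1.     0.001  0.001  0.001]
 [-0.001 -0.253  0.967 -0.166]
 [ 0.     0.     0.     1.   ]]
```

```bash
python3 -m inch '[[[0,0,-0.5,0,0,1],[0,0,-0.5,0,0,1],[0,0,-0.5,0,0,1],[0,0,-0.5,0,0,1],[0,0,-0.5,0,0,1],[0,0,-0.5,0,0,1],[0,0,-0.5,0,0,1],[0,0,-0.5,0,0,1],[0,0,-0.5,0,0,1],[0,0,-0.5,0,0,1],[0,0,-0.6,0,0,1],[0,0,0,0,0,0.25]]]' 1
python3 -m inch '[[[-1,0.4,0,0,0,0],[-1,0.4,0,0,0,0],[-1,0.4,0,0,0,0],[-1,0.4,0,0,0,0],[-1,0.4,0,0,0,0],[-1,0.4,0,0,0,0],[-1,0.4,0,0,0,0],[-1,0.4,0,0,0,0],[-1,0.4,0,0,0,0],[-1,0.4,0,0,0,0],[-1,0.4,0,0,0,0],[-1,0.4,0,0,0,0],[-1,0.4,0,0,0,0],[-1,0.4,0,0,0,0],[-1,0.4,0,0,0,0],[-1,0.4,0,0,0,0],[-1,0.4,0,0,0,0],[-1,0.4,0,0,0,0],[-1,0.4,0,0,0,0],[-1,0.4,0,0,0,0]]]'
python3 -m inch '[[[-1,0.4,0,0,0,0],[-1,0.4,0,0,0,0],[-1,0.4,0,0,0,0],[-1,0.4,0,0,0,0],[-1,0.4,0,0,0,0],[-1,0.4,0,0,0,0],[-1,0.4,0,0,0,0],[-1,0.4,0,0,0,0],[-1,0.4,0,0,0,0],[-1,0.4,0,0,0,0],[-1,0.4,0,0,0,0],[-1,0.4,0,0,0,0],[0,0,0,0,0,0],[0,0,0,0,0,0],[0,0,0,0,0,0]]]'
python3 - <<'E'
from h import *
grab('wrist','w1'); go(.5026,-.287,.2,1.354)
E
```

```text
time: 1.15
eef_pos: [0.2591, 0.6236, 0.333]
tool_rot: [3.141, -0.002, 1.563]
ft_force: [0.6, 0.5, -0.1]
finger_gap: 0.093
gripper_force: 0.0
time: 2.82
eef_pos: [0.4187, 0.2221, 0.3305]
tool_rot: [-3.142, 0.0, 1.57]
ft_force: [0.4, 0.1, 1.0]
finger_gap: 0.0928
gripper_force: 0.0
time: 4.07
eef_pos: [0.5142, -0.0167, 0.3305]
tool_rot: [-3.141, -0.0, 1.569]
ft_force: [-0.9, 1.5, 0.0]
finger_gap: 0.0928
gripper_force: 0.0
turn [-0.   -0.    2.06] yaw 1.354
turn [  0.    -0.   -27.94] yaw 4.496
shift now-axes [-13.53  -0.57   6.53]
shift after turn [-13.34   2.35   6.53]
shift after turn [13.34 -2.35  6.53]
t 4.1167 pos [ 0.5141 -0.0164  0.3306] rot [-3.1415e+00 -1.0000e-04  1.5701e+00] q [-0.08 -0.24  1.6   0.    1.78 -0.08] gap 0.09267054334079977
```

View pics/w1.png

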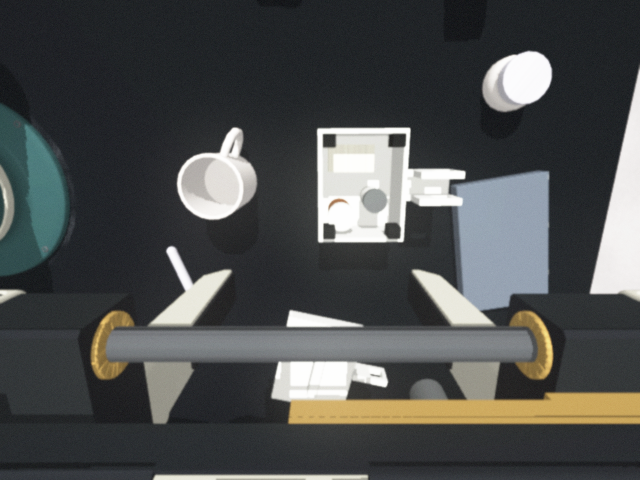

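```bash
python3 -m inch '[[[-1,0,0,0,0,0.1],[-1,0,0,0,0,0.1],[-1,0,0,0,0,0.1],[-1,0,0,0,0,0.1],[-1,0,0,0,0,0.1],[-1,0,0,0,0,0.1],[-1,0,0,0,0,0.1],[-1,0,0,0,0,0.1],[-1,0,0,0,0,0.1],[-1,0,0,0,0,0.1],[-1,0,0,0,0,0.2],[-1,0,0,0,0,0.2],[-1,0,0,0,0,0.2],[-1,0,0,0,0,0.2],[-0.9,0,0,0,0,0.2],[0,0,0,0,0,0.06],[0,0,0,0,0,0],[0,0,0,0,0,0],[0,0,0,0,0,0]]]'
python3 - <<'E'
from h import *
grab('wrist','w2'); print(np.round(w2px('w2',[.5026,-.287,.051])))
a=cv2.imread('pics/w1.png')[115:255,305:475]; c=np.round(w2px('w2',[.5026,-.287,.024])).astype(int)
x0,y0=max(c[0]-75,0),max(c[1]-85,0); print('w2 crop origin',x0,y0)
b=cv2.imread('pics/w2.png')[y0:y0+200,x0:x0+190]
a=cv2.resize(a,None,fx=2.4,fy=4,interpolation=3) if 0 else cv2.resize(a,None,fx=3,fy=3,interpolation=3)
b=cv2.resize(b,None,fx=3*190/190*0+3,fy=3,interpolation=3)[:, :]
cv2.imwrite('pics/cr3.png',np.hstack([cv2.copyMakeBorder(a,0,max(0,b.shape[0]-a.shape[0]),0,0,0),b])[:600,:]); print(a.shape,b.shape)
E
```

```text
time: 5.7
eef_pos: [0.4907, -0.3124, 0.3309]
tool_rot: [3.141, -0.0, 1.356]
ft_force: [-0.3, -0.5, 0.2]
finger_gap: 0.0928
gripper_force: 0.0
[326. 185.]
w2 crop origin 250 98
(420, 510, 3) (600, 570, 3)
```

```bash
python3 - <<'E'
from h import *
a=cv2.imread('pics/w1.png')[120:250,310:440]; b=cv2.imread('pics/w2.png')[115:245,268:401]
cv2.imwrite('pics/cr4.png',np.hstack([cv2.resize(i,None,fx=3,fy=3,interpolation=3) for i in (a,b)]))
E
```

```text
(no output)
```

View pics/cr4.png

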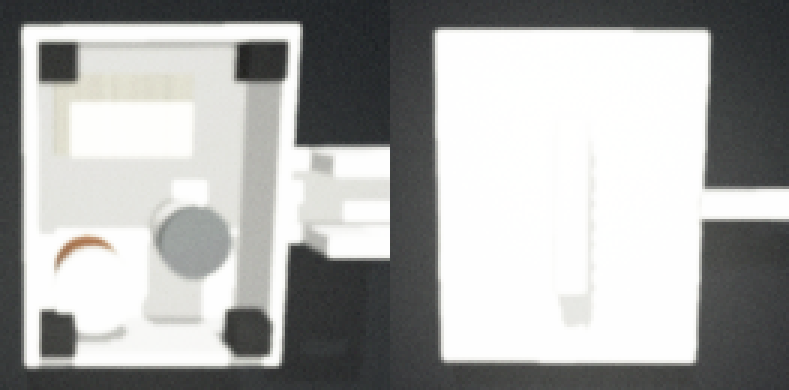

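```bash
python3 - <<'E'
from h import *
a=lambda u,v:((u+.5)/3-.5+310,(v+.5)/3-.5+120)
b=lambda u,v:((u+.5)/3-.5+268,(v+.5)/3-.5+115)
S=lambda x,y,z:[(-x,y,z),(x,y,z),(x,-y,z),(-x,-y,z)]
print('tub',fit('w1',list(zip(S(.055,.07,.08),[a(22,25),a(301,23),a(282,367),a(25,367)])),[.56,0,0]))
l,r=fit('w2',list(zip(S(.062,.077,.024),[b(44,29),b(321,30),b(304,363),b(51,361)])),[.5,-.287,-.21]);print('lid',l,r)
# handle bar bottom end (top face edge): crop (557..590,295)
print('handle end top z51:',px2w('w2',*b(573-390,295),.051), 'expect',l[0]+.04*np.sin(l[2]),l[1]-.04*np.cos(l[2]))
go(l[0],l[1],.1,l[2]+np.pi/2)
E
```

```text
tub (array([0.56580682, 0.01089793, 0.00576971]), array([ 0.6,  0.6, -0.4,  0.6, -0.7, -1. ,  0.5, -0.5]))
lid [ 0.50612501 -0.28624007 -0.22258258] [ 0.3  0.  -0.5  0.5  0.1 -0.3  0.2 -0.3]
handle end top z51: [ 0.49882572 -0.32479616  0.051     ] expect 0.49729503756784965 -0.3252532923579882
turn [0.   0.   0.07] yaw 1.348
turn [-0.000e+00  1.000e-02 -2.993e+01] yaw 4.49
shift now-axes [ 1.45  0.47 11.55]
shift after turn [ 1.45  0.46 11.55]
shift after turn [-1.45 -0.46 11.55]
t 5.75 pos [ 0.4906 -0.3125  0.3309] rot [3.1412e+00 1.0000e-04 1.3555e+00] q [-0.61 -0.09  1.47  0.    1.76 -0.4 ] gap 0.09316130517284095
```

```bash
python3 -m inch '[[[0.5,0.15,1,0,0,0.07],[0.5,0.15,1,0,0,0],[0.45,0.16,1,0,0,0],[0,0,1,0,0,0],[0,0,1,0,0,0],[0,0,1,0,0,0],[0,0,1,0,0,0],[0,0,1,0,0,0],[0,0,1,0,0,0],[0,0,1,0,0,0],[0,0,1,0,0,0],[0,0,1,0,0,0],[0,0,1,0,0,0],[0,0,1,0,0,0],[0,0,0.6,0,0,0],[0,0,0.4,0,0,0],[0,0,0.1,0,0,0],[0,0,0,0,0,0],[0,0,0,0,0,0]]]'
python3 - <<'E'
from h import *
go(.50612,-.28624,.0275,1.348)
E
```

```text
time: 7.33
eef_pos: [0.5062, -0.2875, 0.0297]
tool_rot: [3.14, 0.0, 1.347]
ft_force: [0.4, 0.2, 0.6]
finger_gap: 0.093
gripper_force: 0.0
turn [ 0.01  0.   -0.01] yaw 1.348
turn [ 1.000e-02 -2.000e-02  2.999e+01] yaw 4.49
shift now-axes [ 0.06 -0.02  0.11]
shift after turn [ 0.06 -0.02  0.11]
shift after turn [-0.06  0.02  0.11]
t 7.3333 pos [ 0.5062 -0.2875  0.0297] rot [3.1404e+00 4.0000e-04 1.3468e+00] q [-0.56  0.03  1.85 -0.    1.26 -0.34] gap 0.09304425324639042
```

Grip the bar, then lift 10 cm.

```bash
python3 -m inch '[[[0.06,0,0.05,0,0,0],[0,0,0,0,0,0],[0,0,0,0,0,0],[0,0,0,0,0,0],[0,0,0,0,0,0],[0,0,0,0,0,0],[0,0,0,0,0,0],[0,0,0,0,0,0],[0,0,0,0,0,0],[0,0,0,0,0,0]]]' -1 50
python3 - <<'E'
from h import *
s=readout.read_state(); print(s['finger_gap'],s['gripper_force'],s['eef_pos'],s['ft_force'])
E
```

```text
time: 8.17
eef_pos: [0.5059, -0.2861, 0.0276]
tool_rot: [-3.142, 0.0, 1.347]
ft_force: [-0.8, -0.6, -0.4]
finger_gap: 0.0311
gripper_force: 0.0
0.03109707778796577 0.0 [ 0.50594385 -0.28611422  0.02764087] [-0.78721342 -0.55018737 -0.41796385]
```

```bash
python3 -m inch '[[[0,0,0,0,0,0],[0,0,0,0,0,0],[0,0,0,0,0,0],[0,0,0,0,0,0],[0,0,0,0,0,0],[0,0,0,0,0,0]]]' -1 50
python3 -m inch '[[[0,0,-0.5,0,0,0],[0,0,-1,0,0,0],[0,0,-1,0,0,0],[0,0,-1,0,0,0],[0,0,-1,0,0,0],[0,0,-1,0,0,0],[0,0,-1,0,0,0],[0,0,0,0,0,0],[0,0,0,0,0,0]]]'
python3 - <<'E'
from h import *
# tool at lid target: tub pose + measured TCP offset in lid frame
l=np.array([.50612,-.28624,-.22258]); p=np.array([.50594,-.2861])
t=np.array([.5655,.0107,.0047]); c,s=np.cos(l[2]),np.sin(l[2]); off=np.array([[c,s],[-s,c]])@(p-l[:2]); off[0]=0 ; print('off',off)
c,s=np.cos(t[2]),np.sin(t[2]); q=t[:2]+np.array([[c,-s],[s,c]])@off
go(q[0],q[1],.16,t[2]+np.pi/2); print(q)
E
```

```text
time: 8.67
eef_pos: [0.5059, -0.2861, 0.0276]
tool_rot: [-3.142, 0.0, 1.347]
ft_force: [-0.1, 0.6, -0.2]
finger_gap: 0.0157
gripper_force: 50.0
time: 9.42
eef_pos: [0.5062, -0.2862, 0.1587]
tool_rot: [3.14, 0.001, 1.347]
ft_force: [-0.4, -0.2, -2.3]
finger_gap: 0.0155
gripper_force: 50.0
off [0.0000000e+00 9.6811956e-05]
turn [ 0.02  0.01 -2.18] yaw 1.575
turn [ 1.000e-02 -2.000e-02  2.782e+01] yaw 4.717
shift now-axes [15.14 -0.41 -0.07]
shift after turn [14.84  3.03 -0.06]
shift after turn [-14.84  -3.03  -0.06]
t 9.4167 pos [ 0.5062 -0.2862  0.1587] rot [3.1398e+00 7.0000e-04 1.3467e+00] q [-0.56 -0.07  1.72 -0.    1.48 -0.33] gap 0.01547630771904099
[0.56549954 0.01079681]
```

```bash
python3 -m inch '[[[0,0,0,0,0,-0.7],[0,0,0,0,0,-0.7],[0,0,0,0,0,-0.78],[0.9,0.2,0,0,0,0],[0.9,0.2,0,0,0,0],[0.9,0.2,0,0,0,0],[0.9,0.2,0,0,0,0],[0.9,0.2,0,0,0,0],[0.9,0.2,0,0,0,0],[0.9,0.2,0,0,0,0],[0.9,0.2,0,0,0,0],[0.9,0.2,0,0,0,0],[0.9,0.2,0,0,0,0],[0.9,0.2,0,0,0,0],[0.9,0.2,0,0,0,0],[0.9,0.2,0,0,0,0],[0.9,0.2,0,0,0,0],[0.9,0.2,0,0,0,0],[0.9,0.03,0,0,0,0],[0.44,0,0,0,0,0],[0,0,0,0,0,0]]]' 2>&1 | tail -3
echo
```

```text
schema error: expected 1 to 20 rows
```

```bash
python3 -m inch '[[[0,0,0,0,0,-0.7],[0,0,0,0,0,-0.7],[0,0,0,0,0,-0.78],[0.9,0.2,0,0,0,0],[0.9,0.2,0,0,0,0],[0.9,0.2,0,0,0,0],[0.9,0.2,0,0,0,0],[0.9,0.2,0,0,0,0],[0.9,0.2,0,0,0,0],[0.9,0.2,0,0,0,0],[0.9,0.2,0,0,0,0],[0.9,0.2,0,0,0,0],[0.9,0.2,0,0,0,0],[0.9,0.2,0,0,0,0],[0.9,0.2,0,0,0,0],[0.9,0.2,0,0,0,0],[0.9,0.2,0,0,0,0],[0.9,0.2,0,0,0,0],[0.9,0.03,0,0,0,0],[0.44,0,0,0,0,0]]]'
python3 -m inch '[[[0,0,0,0,0,0],[0,0,0,0,0,0],[0,0,0,0,0,0],[0,0,0,0,0,0]]]'
python3 - <<'E'
from h import *
go(.5655,.0108,.1035,1.5755)
for n in ('top','wrist'): grab(n,'h_'+n)
grab('scene','h_scene')
a=cv2.imread('pics/h_wrist.png')[90:370,190:530]; b=cv2.imread('pics/h_top.png')[180:290,250:360]
cv2.imwrite('pics/cr5.png',np.hstack([cv2.resize(a,(486,400),interpolation=3),cv2.resize(b,(310,310),interpolation=3)] if 0 else [cv2.resize(a,(486,400),interpolation=3),cv2.copyMakeBorder(cv2.resize(b,(310,310),interpolation=3),0,90,0,0,0)]))
E
```

```text
time: 11.08
eef_pos: [0.5648, 0.0126, 0.1561]
tool_rot: [-3.139, -0.0, 1.576]
ft_force: [0.2, -0.2, -0.4]
finger_gap: 0.0158
gripper_force: 50.0
time: 11.42
eef_pos: [0.5652, 0.0101, 0.1575]
tool_rot: [-3.141, 0.0, 1.574]
ft_force: [0.1, -0.1, -2.0]
finger_gap: 0.0158
gripper_force: 50.0
turn [-0.    0.   -0.01] yaw 1.575
turn [ 0.    0.   29.99] yaw 4.717
shift now-axes [0.04 0.01 2.7 ]
shift after turn [0.03 0.01 2.7 ]
shift after turn [-0.03 -0.01  2.7 ]
t 11.4167 pos [0.5652 0.0101 0.1575] rot [-3.1414e+00  2.0000e-04  1.5741e+00] q [-0.03 -0.1   1.76 -0.    1.48 -0.03] gap 0.015811899846032866
```

View pics/cr5.png

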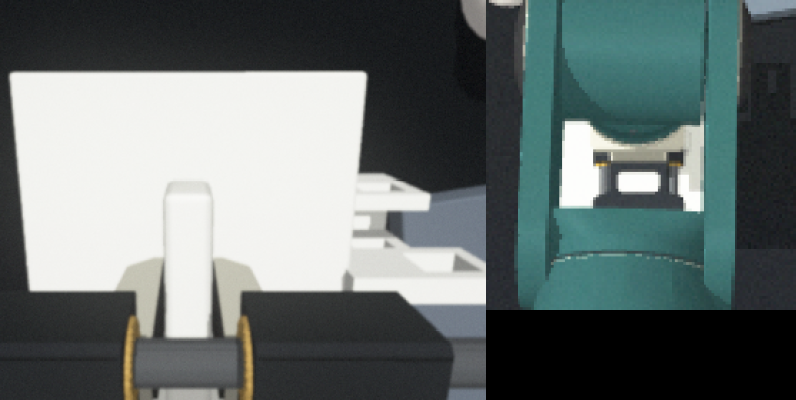

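```bash
python3 - <<'E'
from h import *
k=340/486; c=lambda u,v:(190+(u+.5)*k-.5,90+(v+.5)*280/400-.5)
for n,u,v,z in [('TL',11,72,.154),('TR',366,72,.154),('ear+y outer top',370,174,.097),('ear+y outer top',400,175,.097)]: print(n,px2w('h_wrist',*c(u,v),z))
# expected pixels of ear top outer edges, inner edges
for y in (.0308,.0228,-.0012,-.0092): 
    q=w2px('h_wrist',[.665,y,.097]); print(y,(q[0]-190)/k,(q[1]-90)/.7)
E
```

```text
TL [0.50480622 0.0859514  0.154     ]
TR [0.62690002 0.08646835 0.154     ]
ear+y outer top [0.65409147 0.04089197 0.097     ]
ear+y outer top [0.66868888 0.04046231 0.097     ]
0.0308 389.9493741494992 194.204773506194
0.0228 388.1362396204953 210.00245534790125
-0.0012 382.8798049642984 255.80130865524035
-0.0092 381.18610667026655 270.55835307579736
```

```bash
python3 -m inch '[[[0.03,0,0.5,0,0,0],[0,0,0.5,0,0,0],[0,0,0.5,0,0,0],[0,0,0.5,0,0,0],[0,0,0.5,0,0,0],[0,0,0.2,0,0,0],[0,0,0.1,0,0,0],[0,0,0.1,0,0,0],[0,0,0,0,0,0],[0,0,0,0,0,0]]]'
python3 -c "
from h import *
go(.5655,.0108,.0895,1.5755);s=readout.read_state();print(s['ft_force'],s['torque'])"
```

```text
time: 12.4
eef_pos: [0.5655, 0.0116, 0.1001]
tool_rot: [3.141, 0.0, 1.575]
ft_force: [-0.4, 0.3, -1.3]
finger_gap: 0.0155
gripper_force: 50.0
turn [ 0.01  0.   -0.01] yaw 1.575
turn [ 0.000e+00 -1.000e-02  2.999e+01] yaw 4.717
shift now-axes [-0.04 -0.    0.53]
shift after turn [-0.04 -0.    0.53]
shift after turn [0.04 0.   0.53]
t 12.4 pos [0.5655 0.0116 0.1001] rot [3.141 0.    1.575] q [-0.02 -0.07  1.82 -0.    1.39 -0.03] gap 0.015463979348744505
[-0.43276796  0.29091868 -1.32368744] [-0.05178762  0.13695187 -0.01368829]
```

```bash
python3 -m inch '[[[0,0,0.1,0,0,0],[0,0,0.1,0,0,0],[0,0,0.1,0,0,0],[0,0,0.1,0,0,0],[0,0,0.1,0,0,0],[0,0,0.05,0,0,0],[0,0,0,0,0,0],[0,0,0,0,0,0]]]'
python3 -m inch '[[[0,0,0.1,0,0,0],[0,0,0,0,0,0],[0,0,0,0,0,0]]]'
python3 -c "
from h import *
s=readout.read_state();print(s['eef_pos'],s['ft_force'],s['torque'])"
```

```text
time: 13.07
eef_pos: [0.5657, 0.0115, 0.09]
tool_rot: [3.14, 0.0, 1.575]
ft_force: [-4.0, 0.6, 9.3]
finger_gap: 0.0156
gripper_force: 50.0
time: 13.32
eef_pos: [0.5658, 0.0116, 0.0896]
tool_rot: [3.14, 0.0, 1.575]
ft_force: [-14.0, -0.6, 25.0]
finger_gap: 0.0156
gripper_force: 50.0
[0.565781   0.01155901 0.08960391] [-13.9986361   -0.63575063  25.01488086] [-0.04948798  2.63120734  0.02609389]
```

```bash
python3 -m inch '[[[0,0,-0.1,0,0,0],[0,0,0,0,0,0],[0,0,0,0,0,0],[0,0,0,0,0,0],[0,0,0,0,0,0],[0,0,0,0,0,0]]]' -0.1
python3 -m inch '[[[0,0,0.1,0,0,0],[0,0,0.1,0,0,0],[0,0,0.05,0,0,0],[0,0,0,0,0,0]]]'
python3 -c "
from h import *
go(.5655,.0108,.0855,1.5755);s=readout.read_state();print(s['eef_pos'],s['ft_force'],s['torque'])"
```

```text
time: 13.82
eef_pos: [0.5653, 0.0116, 0.0884]
tool_rot: [-3.141, -0.0, 1.575]
ft_force: [-0.3, 1.2, 1.5]
finger_gap: 0.0415
gripper_force: 0.0
time: 14.15
eef_pos: [0.5655, 0.0116, 0.0862]
tool_rot: [3.141, 0.0, 1.575]
ft_force: [-14.7, -0.1, 29.2]
finger_gap: 0.0417
gripper_force: 14.3
turn [ 0.01  0.   -0.  ] yaw 1.575
turn [ 0.e+00 -1.e-02  3.e+01] yaw 4.717
shift now-axes [-0.04 -0.    0.03]
shift after turn [-0.04 -0.    0.03]
shift after turn [0.04 0.   0.03]
t 14.15 pos [0.5655 0.0116 0.0862] rot [3.1407e+00 1.0000e-04 1.5750e+00] q [-0.02 -0.05  1.83 -0.    1.36 -0.03] gap 0.041672764274533994
[0.56554134 0.01156352 0.08615959] [-14.65868632  -0.0925596   29.23613243] [-0.04291942  2.87170952  0.03332819]
```

```bash
python3 -m inch '[[[0,0,-0.5,0,0,0],[0,0,-1,0,0,0],[0,0,-1,0,0,0],[0,0,-1,0,0,0],[0,0,-0.3,0,0,-1],[0,0,-0.3,0,0,-1],[0,0,-0.3,0,0,-1],[0,0,-0.3,0,0,-1],[0,0,-0.3,0,0,-1],[0,0,-0.3,0,0,-1],[0,0,-0.3,0,0,-1],[0,0,-0.3,0,0,-1],[0,0,-0.3,0,0,-1],[0,0,-0.3,0,0,-1],[0,0,-0.3,0,0,-1],[0,0,0,0,0,-1],[0,0,0,0,0,-1],[0,0,0,0,0,-1],[0,0,0,0,0,-1],[0,0,0,0,0,-1]]]' -0.1
python3 -c "
from h import *
go(.46,.335,.23,1.516+np.pi)"
```

```text
time: 15.82
eef_pos: [0.5653, 0.0116, 0.2194]
tool_rot: [3.142, -0.0, -3.028]
ft_force: [0.6, -0.6, 0.2]
finger_gap: 0.0421
gripper_force: 0.0
turn [  0.    -0.   -13.39] yaw 4.658
turn [-0.   -0.   16.61] yaw 7.799
shift now-axes [ 3.39 16.67 -0.53]
shift after turn [-15.86   6.14  -0.53]
shift after turn [15.86 -6.14 -0.53]
t 15.8167 pos [0.5653 0.0116 0.2194] rot [ 3.1416e+00 -2.0000e-04 -3.0276e+00] q [-0.02 -0.12  1.68  0.    1.59 -1.71] gap 0.04205282792955308
```

```bash
python3 -m inch '[[[0.2,0.98,0,0,0,0],[0.2,0.98,0,0,0,0],[0.2,0.98,0,0,0,0],[0.2,0.98,0,0,0,0],[0.2,0.98,0,0,0,0],[0.2,0.98,0,0,0,0],[0.2,0.98,0,0,0,0],[0.2,0.98,0,0,0,0],[0.2,0.98,0,0,0,0],[0.2,0.98,0,0,0,0],[0.2,0.98,0,0,0,0],[0.2,0.98,0,0,0,0],[0.2,0.98,0,0,0,0],[0.2,0.98,0,0,0,0],[0.2,0.98,0,0,0,0],[0.2,0.98,0,0,0,0],[0.2,0.98,0,0,0,0]]]'
python3 -m inch '[[[0,0,0,0,0,-1],[0,0,0,0,0,-1],[0,0,0,0,0,-1],[0,0,0,0,0,-1],[0,0,0,0,0,-1],[0,0,0,0,0,-1],[0,0,0,0,0,-1],[0,0,0,0,0,-1],[0,0,0,0,0,-1],[0,0,0,0,0,-1],[0,0,0,0,0,-1],[0,0,0,0,0,-1],[0,0,0,0,0,-1],[0,0,0,0,0,-0.3],[0,0,0,0,0,0],[0,0,0,0,0,0]]]'
python3 - <<'E'
from h import *
go(.481,.27,.15,1.516+np.pi)
grab('wrist','w3'); grab('top','top3')
t=cv2.imread('pics/top3.png')[180:280,255:355]; w=cv2.imread('pics/w3.png')
print([np.round(w2px('w3',[x,y,.007])) for x,y in((.486,.38),(.481,.25),(.43,.25))])
cv2.imwrite('pics/cr6.png',np.hstack([cv2.resize(w,(480,360),interpolation=3),cv2.copyMakeBorder(cv2.resize(t,(310,310),interpolation=3),0,50,0,0,0)]))
E
```

```text
time: 17.23
eef_pos: [0.4611, 0.3363, 0.2194]
tool_rot: [-3.142, -0.0, -3.033]
ft_force: [0.4, -1.1, -0.2]
finger_gap: 0.0416
gripper_force: 0.0
time: 18.57
eef_pos: [0.4615, 0.3354, 0.2195]
tool_rot: [3.141, -0.0, -1.642]
ft_force: [-0.2, 0.4, 0.1]
finger_gap: 0.0418
gripper_force: 0.0
turn [ 0.   -0.   -0.15] yaw 4.658
turn [-0.   -0.   29.85] yaw 7.799
shift now-axes [ 3.19 -1.2   3.47]
shift after turn [ 3.21 -1.15  3.47]
shift after turn [-3.21  1.15  3.47]
t 18.5667 pos [0.4615 0.3354 0.2195] rot [ 3.1414e+00 -1.0000e-04 -1.6415e+00] q [ 0.58 -0.11  1.67 -0.    1.59 -2.49] gap 0.04176591468298985
[array([304., 251.]), array([299., 137.]), array([345., 134.])]
```

View pics/cr6.png

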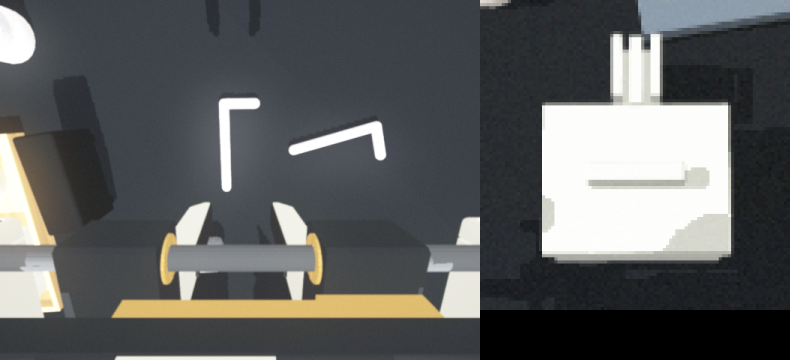

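```bash
python3 - <<'E'
from h import *
g=cv2.imread('pics/w3.png').min(2); m=(g>150).astype(np.uint8); m[:, :270]=0; m[:,360:]=0; m[:120]=0; m[262:]=0
v,u=np.nonzero(m); 
rows=[(r,u[v==r].mean()) for r in range(165,245,15)]; print(rows,'tip row',v[u<315].max(),'top row',v.min(),'handle right',u[v<145].max(), 'handle mid row',v[(u>320)&(u<340)].mean())
sh=np.polyfit([r[0] for r in rows],[r[1] for r in rows],1); tr=v[u<315].max(); hr=v[(u>320)&(u<340)].mean()
p,res=fit('w3',[((.07,0,.007),(np.polyval(sh,tr),tr+.5)),((-.063,0,.007),(np.polyval(sh,hr),hr)),((-.063,.052,.007),(u[v<145].max()+.5,hr))],[.483,.31,1.52]); print(p,res)
x=-.042; go(p[0]+x*np.cos(p[2]),p[1]+x*np.sin(p[2]),.003,p[2]+np.pi)
E
```

```text
[(165, np.float64(299.0)), (180, np.float64(299.5)), (195, np.float64(299.5)), (210, np.float64(300.5)), (225, np.float64(301.0)), (240, np.float64(301.5))] tip row 255 top row 130 handle right 346 handle mid row 137.78156996587032
[0.48475011 0.31455308 1.51518739] [ 0.  -1.   0.5  0.8 -0.5  0.1]
turn [ 0.   -0.   -0.14] yaw 4.657
turn [-0.   -0.   29.86] yaw 7.798
shift now-axes [ 3.06 -1.27 10.83]
shift after turn [ 3.08 -1.22 10.83]
shift after turn [-3.08  1.22 10.83]
t 18.6667 pos [0.4615 0.3354 0.2195] rot [ 3.1415e+00 -1.0000e-04 -1.6415e+00] q [ 0.58 -0.11  1.67 -0.    1.59 -2.49] gap 0.04185892596260999
```

```bash
python3 -m inch '[[[0.77,-0.3,0.5,0,0,-0.14],[0.77,-0.3,1,0,0,0],[0.77,-0.31,1,0,0,0],[0.77,-0.31,1,0,0,0],[0,0,1,0,0,0],[0,0,1,0,0,0],[0,0,1,0,0,0],[0,0,1,0,0,0],[0,0,1,0,0,0],[0,0,1,0,0,0],[0,0,0.6,0,0,0],[0,0,0.3,0,0,0],[0,0,0.25,0,0,0],[0,0,0,0,0,0],[0,0,0,0,0,0],[0,0,0,0,0,0]]]'
python3 -c "
from h import *
go(.4824,.2726,.003,1.5152+np.pi);print(readout.read_state()['ft_force'])"
```

```text
time: 20.0
eef_pos: [0.4828, 0.2727, 0.0077]
tool_rot: [-3.14, 0.001, -1.625]
ft_force: [0.6, -0.4, 0.3]
finger_gap: 0.0419
gripper_force: 0.0
turn [-0.01  0.01  0.01] yaw 4.657
turn [-1.000e-02 -2.000e-02 -2.999e+01] yaw 7.798
shift now-axes [0.01 0.02 0.23]
shift after turn [0.01 0.02 0.23]
shift after turn [-0.01 -0.02  0.23]
t 20.0 pos [0.4828 0.2727 0.0077] rot [-3.1404e+00  6.0000e-04 -1.6254e+00] q [ 0.47 -0.    1.92 -0.    1.22 -2.62] gap 0.04188307713738034
[ 0.60789837 -0.44072284  0.28054567]
```

```bash
python3 -m inch '[[[0,0,0.2,0,0,0],[0,0,0,0,0,0],[0,0,0,0,0,0]]]'
python3 -m inch '[[[0,0,0,0,0,0],[0,0,0,0,0,0],[0,0,0,0,0,0],[0,0,0,0,0,0],[0,0,0,0,0,0],[0,0,0,0,0,0]]]' -1 45
python3 -m inch '[[[0,0,-0.3,0,0,0],[0,0,-0.7,0,0,0],[0,0,-1,0,0,0],[0,0,-1,0,0,0],[0,0,-1,0,0,0],[0,0,-1,0,0,0],[0,0,-1,0,0,0],[0,0,-1,0,0,0],[0,0,0,0,0,0],[0,0,0,0,0,0]]]'
```

```text
time: 20.25
eef_pos: [0.4823, 0.2725, 0.0027]
tool_rot: [3.142, 0.0, -1.625]
ft_force: [-0.6, -0.6, 0.1]
finger_gap: 0.0417
gripper_force: 0.0
time: 20.75
eef_pos: [0.4823, 0.2725, 0.0027]
tool_rot: [-3.142, 0.0, -1.625]
ft_force: [0.5, 0.2, -0.5]
finger_gap: 0.0123
gripper_force: 45.0
time: 21.58
eef_pos: [0.4826, 0.2727, 0.1438]
tool_rot: [-3.14, 0.001, -1.625]
ft_force: [-0.7, -0.0, -0.6]
finger_gap: 0.0122
gripper_force: 45.0
```

```bash
python3 - <<'E'
from h import *
s,f=grab('wrist','w4'); p=s['eef_pos']; a=s['tool_rot'][2]-np.pi
d=np.array([np.cos(a),np.sin(a)]); n=np.array([-d[1],d[0]])
for z in (.0043,0,-.005): print(z,[np.round(w2px('w4',[*(p[:2]+d*x+n*y),p[2]+z]),1) for x,y in((.112,0),(-.021,0),(-.021,.052))])
g=f['frame'].min(2); m=(g>150).astype(np.uint8); q=w2px('w4',[*(p[:2]+d*(-.021)),p[2]]).astype(int)
n_,lab,st,ce=cv2.connectedComponentsWithStats(m); print([ (st[i].tolist(),np.round(ce[i]).tolist()) for i in range(1,n_) if st[i][4]>150])
cv2.imwrite('pics/cr7.png',f['frame'])
E
```

```text
0.0043 [array([322., 457.]), array([322.4, 248.9]), array([424.5, 249. ])]
0 [array([322. , 450.9]), array([322.4, 246.5]), array([422. , 246.6])]
-0.005 [array([322., 444.]), array([322.4, 243.9]), array([419.3, 244. ])]
[([134, 0, 89, 7, 355], [168.0, 2.0]), ([0, 64, 23, 73, 1237], [9.0, 102.0]), ([273, 233, 153, 95, 7275], [342.0, 272.0]), ([421, 234, 154, 59, 3316], [512.0, 261.0]), ([0, 290, 35, 37, 1139], [15.0, 309.0]), ([609, 290, 31, 37, 1005], [626.0, 309.0]), ([290, 330, 65, 72, 3035], [325.0, 362.0]), ([497, 340, 143, 84, 5225], [588.0, 376.0]), ([0, 342, 115, 82, 4467], [38.0, 383.0]), ([292, 359, 9, 42, 301], [296.0, 378.0]), ([153, 475, 215, 5, 1071], [260.0, 477.0])]
```

View pics/cr7.png

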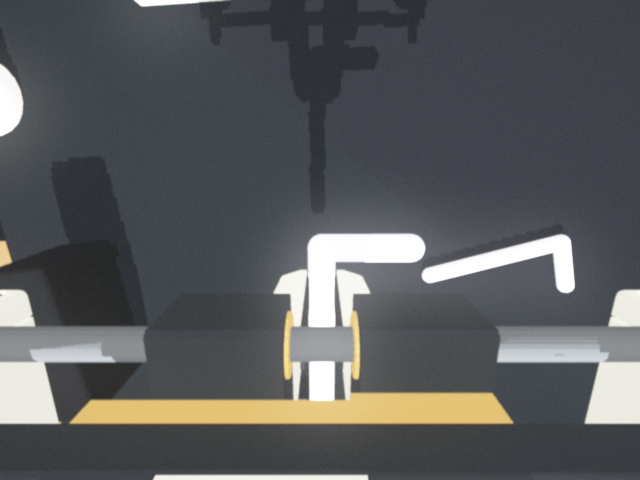

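```bash
python3 -m inch '[[[0,0,0,0,0,1],[0,0,0,0,0,1],[0,0,0,0,0,1],[0,0,0,0,0,1],[0,0,0,0,0,1],[0,0,0,0,0,1],[0,0,0,0,0,1],[0,0,0,0,0,1],[0,0,0,0,0,1],[0,0,0,0,0,1],[0,0,0,0,0,1],[0,0,0,0,0,1],[0,0,0,0,0,1],[0,0,0,0,0,1],[0,0,0,0,0,1],[0,0,0,0,0,1],[0,0,0,0,0,1],[0,0,0,0,0,1],[0,0,0,0,0,1],[0,0,0,0,0,1]]]'
python3 -m inch '[[[0,0,0,0,0,1],[0,0,0,0,0,1],[0,0,0,0,0,1],[0,0,0,0,0,1],[0,0,0,0,0,1],[0,0,0,0,0,1],[0,0,0,0,0,1],[0,0,0,0,0,1],[0,0,0,0,0,1],[0,0,0,0,0,0.4],[0,0,0,0,0,0],[0,0,0,0,0,0]]]'
python3 -c "
from h import *
go(.6655,.17,.12,1.5755)"
```

```text
time: 23.3
eef_pos: [0.4818, 0.2722, 0.1411]
tool_rot: [-3.14, -0.001, 2.558]
ft_force: [-0.0, 0.1, -0.7]
finger_gap: 0.0125
gripper_force: 45.0
time: 24.3
eef_pos: [0.482, 0.2723, 0.1416]
tool_rot: [-3.14, 0.001, 1.581]
ft_force: [0.0, 0.6, 1.0]
finger_gap: 0.0123
gripper_force: 45.0
turn [-0.01  0.01  0.05] yaw 1.575
turn [-1.000e-02 -2.000e-02 -2.995e+01] yaw 4.717
shift now-axes [-5.21  9.13  1.07]
shift after turn [-5.16  9.15  1.08]
shift after turn [ 5.16 -9.15  1.08]
t 24.3 pos [0.482  0.2723 0.1416] rot [-3.1402e+00  7.0000e-04  1.5809e+00] q [ 0.47 -0.12  1.8  -0.    1.46  0.46] gap 0.012326297369228955
```

```bash
python3 -m inch '[[[-0.5,0.9,0,0,0,0.05],[-0.5,0.9,0,0,0,0],[-0.5,0.9,0,0,0,0],[-0.5,0.9,0,0,0,0],[-0.5,0.9,0,0,0,0],[-0.5,0.9,0,0,0,0],[-0.5,0.9,0,0,0,0],[-0.5,0.9,0,0,0,0],[-0.5,0.9,0,0,0,0],[-0.6,1,0,0,0,0],[0,0,0.8,0,0,0],[0,0,0.8,0,0,0],[0,0,0.8,0,0,0],[0,0,0.7,0,0,0],[0,0,0.2,0,0,0],[0,0,0,0,0,0],[0,0,0,0,0,0],[0,0,0,0,0,0]]]'
python3 - <<'E'
from h import *
go(.6655,.168,.0747,1.5755)
s,f=grab('wrist','w5'); p=s['eef_pos']
grab('top','top5'); s5,fs=grab('scene','sc5')
q=w2px('sc5',[.6655,.04,.079]).astype(int); print(q, 'tip scene exp',w2px('sc5',[p[0],p[1]-.112,p[2]+.0043]))
print('fork scene',w2px('sc5',[.6655,.0313,.079]),'top tip exp',w2px('top5',[p[0],p[1]-.112,p[2]+.0043]),'fork top',w2px('top5',[.6655,.0113,.097]))
x0,y0=q[0]-40,q[1]-40; print(x0,y0)
a=cv2.resize(fs['frame'][y0:y0+80,x0:x0+80],(400,400),interpolation=3)
b=cv2.resize(cv2.imread('pics/top5.png')[165:245,260:340],(400,400),interpolation=3)
cv2.imwrite('pics/cr8.png',np.hstack([a,b]))
E
```

```text
time: 25.8
eef_pos: [0.6651, 0.1713, 0.0778]
tool_rot: [3.14, -0.0, 1.574]
ft_force: [0.3, -0.1, 0.0]
finger_gap: 0.0126
gripper_force: 45.0
turn [ 0.01 -0.   -0.01] yaw 1.575
turn [-0.000e+00 -2.000e-02  2.999e+01] yaw 4.717
shift now-axes [-0.17  0.02  0.16]
shift after turn [-0.17  0.02  0.16]
shift after turn [ 0.17 -0.02  0.16]
t 25.8 pos [0.6651 0.1713 0.0778] rot [ 3.1402e+00 -3.0000e-04  1.5743e+00] q [ 0.21  0.21  1.57 -0.    1.36  0.21] gap 0.012550573668321081
[292 282] tip scene exp [296.55603753 287.9250994 ]
fork scene [291.36237318 279.92661164] top tip exp [285.90123957 198.99764914] fork top [304.50046846 197.33265892]
252 242
```

View pics/cr8.png

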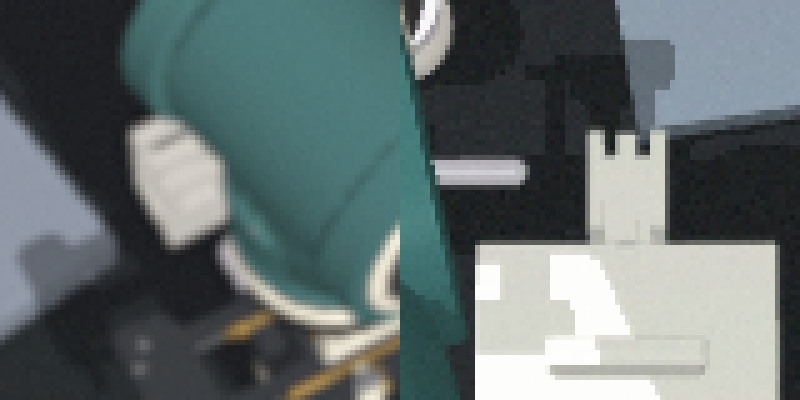

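```bash
python3 -m inch '[[[0,0,0.16,0,0,0],[-0.3,0,0,0,0,0],[-0.3,0,0,0,0,0],[-0.3,0,0,0,0,0],[-0.3,0,0,0,0,0],[-0.3,0,0,0,0,0],[-0.3,0,0,0,0,0],[-0.3,0,0,0,0,0],[0,0,0,0,0,0],[0,0,0,0,0,0]]]'
python3 -c "
from h import *
go(.6655,.049,.0747,1.5755);print(readout.read_state()['ft_force'],readout.read_state()['torque'])"
```

```text
time: 26.78
eef_pos: [0.6648, 0.1288, 0.0735]
tool_rot: [3.142, -0.0, 1.573]
ft_force: [0.1, -0.0, -0.8]
finger_gap: 0.0128
gripper_force: 45.0
turn [ 0.   -0.   -0.02] yaw 1.575
turn [-0.   -0.   29.98] yaw 4.717
shift now-axes [-3.99  0.02 -0.06]
shift after turn [-3.99  0.01 -0.06]
shift after turn [ 3.99 -0.01 -0.06]
t 26.7833 pos [0.6648 0.1288 0.0735] rot [ 3.1416e+00 -1.0000e-04  1.5733e+00] q [0.15 0.19 1.59 0.   1.35 0.15] gap 0.012787871040555492
[ 0.08253007 -0.02611005 -0.80004307] [-0.08538436  0.09055934 -0.02156884]
```

```bash
python3 -m inch '[[[-0.3,0.02,-0.06,0,0,0],[-0.3,0,0,0,0,0],[-0.3,0,0,0,0,0],[-0.3,0,0,0,0,0],[-0.3,0,0,0,0,0],[-0.3,0,0,0,0,0],[0,0,0,0,0,0]]]'
python3 -m inch '[[[-0.3,0,0,0,0,0],[-0.3,0,0,0,0,0],[-0.3,0,0,0,0,0],[-0.3,0,0,0,0,0],[-0.3,0,0,0,0,0],[-0.3,0,0,0,0,0],[-0.3,0,0,0,0,0],[0,0,0,0,0,0],[0,0,0,0,0,0]]]'
python3 -c "
from h import *
go(.6655,.049,.0747,1.5755);print(readout.read_state()['ft_force'],readout.read_state()['torque'])"
```

```text
time: 27.37
eef_pos: [0.6653, 0.0919, 0.0746]
tool_rot: [-3.142, 0.0, 1.573]
ft_force: [-0.7, -0.2, -1.1]
finger_gap: 0.013
gripper_force: 45.0
time: 28.12
eef_pos: [0.6655, 0.0508, 0.0747]
tool_rot: [3.142, -0.0, 1.573]
ft_force: [-0.7, 0.3, -1.7]
finger_gap: 0.0127
gripper_force: 45.0
turn [ 0.   -0.   -0.02] yaw 1.575
turn [-0.   -0.   29.98] yaw 4.717
shift now-axes [-0.09  0.   -0.  ]
shift after turn [-0.09  0.   -0.  ]
shift after turn [ 0.09 -0.   -0.  ]
t 28.1167 pos [0.6655 0.0508 0.0747] rot [ 3.1416 -0.      1.5733] q [0.04 0.17 1.62 0.   1.35 0.04] gap 0.01271223989491015
[-0.6501496   0.26723304 -1.68982539] [-0.05738719  0.08731965 -0.02224901]
```

```bash
python3 -m inch '[[[0,0,0.06,0,0,0],[0,0,0.06,0,0,0],[0,0,0,0,0,0]]]'
python3 -m inch '[[[0,0,0,0,0,0],[0,0,0,0,0,0],[0,0,0,0,0,0],[0,0,0,0,0,0],[0,0,0,0,0,0],[0,0,0,0,0,0],[0,0,0,0,0,0]]]' -0.2
python3 -m inch '[[[0,0,-0.3,0,0,0],[0,0,-0.6,0,0,0],[0,0,-1,0,0,0],[0,0,-1,0,0,0],[0,0,-1,0,0,0],[0,0,-1,0,0,0],[0,0,-1,0,0,0],[0,0,-1,0,0,0],[0,0,-1,0,0,0],[-0.5,-0.9,0,0,0,0],[-0.5,-0.9,0,0,0,0],[-0.5,-0.9,0,0,0,0],[-0.5,-0.9,0,0,0,0],[-0.5,-0.9,0,0,0,0],[-0.5,-0.9,0,0,0,0],[-0.5,-0.9,0,0,0,0],[-0.5,-0.9,0,0,0,0],[0,0,0,0,0,0],[0,0,0,0,0,0],[0,0,0,0,0,0]]]'
python3 - <<'E'
from h import *
print(readout.read_state()['ft_force'])
grab('top','top6'); s,f=grab('scene','sc6'); grab('wrist','w6')
q=w2px('sc6',[.62,.03,.08]).astype(int); print(q)
a=cv2.resize(f['frame'][q[1]-60:q[1]+60,q[0]-60:q[0]+60],(400,400),interpolation=3)
b=cv2.resize(cv2.imread('pics/top6.png')[170:270,255:355],(400,400),interpolation=3)
cv2.imwrite('pics/cr9.png',np.hstack([a,b]))
E
```

```text
time: 28.37
eef_pos: [0.6653, 0.0514, 0.0719]
tool_rot: [-3.141, -0.0, 1.574]
ft_force: [-0.5, 0.7, -1.0]
finger_gap: 0.0129
gripper_force: 45.0
time: 28.95
eef_pos: [0.6655, 0.0511, 0.0723]
tool_rot: [3.142, -0.0, 1.574]
ft_force: [0.6, -0.7, 0.1]
finger_gap: 0.0374
gripper_force: 0.0
time: 30.62
eef_pos: [0.5221, -0.0292, 0.2312]
tool_rot: [3.14, 0.0, 1.574]
ft_force: [0.3, -0.3, 1.1]
finger_gap: 0.0371
gripper_force: 0.0
[ 0.26791896 -0.25348456  1.0639043 ]
[306 271]
```

View pics/cr9.png

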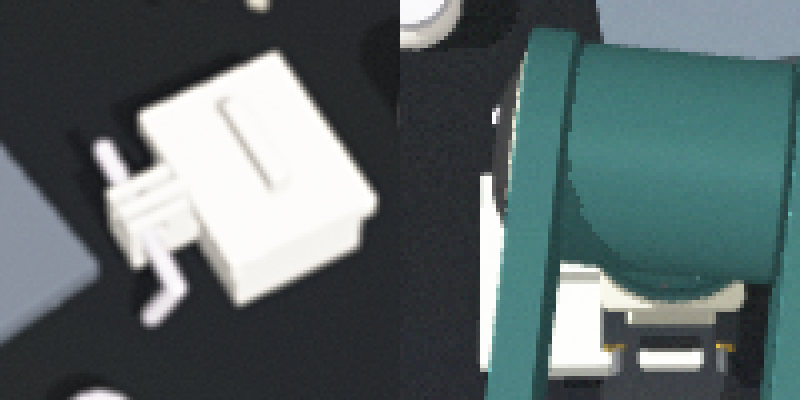

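The last picture (scene view, left half) shows the lid seated level. The pin's straight end, at crop (103,148), stands well out of the far ear, and its handle hangs at (165,305). The gripper is clear of everything, so I'm handing the job in.

```bash
python3 -m inch '[[[0,0,0,0,0,0],[0,0,0,0,0,0],[0,0,0,0,0,0],[0,0,0,0,0,0],[0,0,0,0,0,0],[0,0,0,0,0,0]]]'; python3 -c "
from workcell import robot
print(robot.job_done())"
```

```text
time: 31.27
eef_pos: [0.5217, -0.0293, 0.2302]
tool_rot: [-3.142, 0.0, 1.574]
ft_force: [0.3, 0.3, -1.1]
finger_gap: 0.0377
gripper_force: 0.0
the job is handed in; nothing more can be done
None
```

The tub is closed and handed in at 31.3 s: the lid is pressed home with its lug between the ears, and the farthest pin is through both ears and the lug, its tip about 50 mm beyond the far ear, holding by itself; no verdict came back.

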